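# Close the water bath with its concentric cover rings

### The job

The class is over and the water bath has been drained: close its round opening with the cover set that lies on the bench. Lay in the large ring first, then the medium ring, then the small ring, and last the lid with the black knob, lowering each one by hand, not dropping it, so that it lies flat and fully home in the one before. Leave the flask, the beaker and the wash bottle where they stand.

Things in the scene. Friction and masses are not known exactly. Their poses are not given: they have to be found in the camera images.
- opening (a point): centre of the 112 mm round opening in the flat deck of the fixed, drained water bath, at deck height (160 mm above the bench); z up, x away from the robot at zero yaw. The bath is a cream box, 240 mm in x, 260 in y, centred here; handles and a drain cock stick out 30 mm from its y ends. The deck is bare; too small a piece falls into the chamber.
- ring_large_center (a point): largest loose steel cover ring, lying right way up. Rim 126 mm outside, 90 mm hole: a band 18 mm wide, 6 mm thick, grippable across; under it an 8 mm deep skirt, 108 mm wide tapering to 100, that fits the bath's opening, the rim resting on top. Point: on its axis 7 mm above the foot, 1 mm below the rim's underside, z up; when home 1 mm below the deck
- ring_medium_center (a point): middle-sized loose steel cover ring, lying right way up. Rim 104 mm outside, 68 mm hole: a band 18 mm wide, 6 mm thick, grippable across; under it an 8 mm deep skirt, 86 mm wide tapering to 78, that fits the large ring's hole, the rim resting on top. Point: on its axis 7 mm above the foot, 1 mm below the rim's underside, z up; when home 6 mm above that ring's point
- ring_small_center (a point): smallest loose steel cover ring, lying right way up. Rim 82 mm outside, 46 mm hole: a band 18 mm wide, 6 mm thick, grippable across; under it an 8 mm deep skirt, 64 mm wide tapering to 56, that fits the medium ring's hole, the rim resting on top. Point: on its axis 7 mm above the foot, 1 mm below the rim's underside, z up; when home 6 mm above that ring's point
- lid_center (a point): loose steel lid, 38 mm high, knob up: spigot 8 mm deep (42 mm wide tapering to 34) that fits the small ring's hole, disc 60 mm wide, 6 mm thick, 4 mm stem, round black knob 22 mm wide, 20 mm high. Point: on its axis 19 mm above the foot, 1 mm above the knob's lower end, z up; when home 18 mm above the small ring's point
- flask: conical glass flask, closed, 82 mm across its base, 132 mm high, standing on the bench; origin at the centre of its underside. To be left alone.
- beaker: small glass beaker, 56 mm across, 70 mm high, standing on the bench; origin at the centre of its underside. To be left alone.
- wash_bottle: white wash bottle with a red cap and bent red spout (reaching 62 mm from the axis), 74 mm in diameter, 225 mm high with the spout, standing on the bench; origin at the centre of its underside. To be left alone.
Things that resemble listed ones, but are neither listed nor needed, are in the scene too. What is shaped like the part that bears ring_medium_center but purple is not meant.

How it is judged:
On the way, in this order (a step that is already met when the one before it is completed fails the run):
1. the large ring lies flat and fully home in the bath's opening (horizontal distance between ring_large_center and opening below 0.005 m and z of ring_large_center in the frame of opening between -0.003 and 0.001 m and angle between ring_large_center's own z axis and vertical below 0.05 rad), for 0.2 s.
2. the medium ring lies flat and fully home in the large ring (all of step 1 and horizontal distance between ring_medium_center and ring_large_center below 0.005 m and z of ring_medium_center in the frame of ring_large_center between 0.004 and 0.008 m and angle between ring_medium_center's own z axis and vertical below 0.05 rad), for 0.2 s.
3. the small ring lies flat and fully home in the medium ring (all of step 2 and horizontal distance between ring_small_center and ring_medium_center below 0.005 m and z of ring_small_center in the frame of ring_medium_center between 0.004 and 0.008 m and angle between ring_small_center's own z axis and vertical below 0.05 rad), for 0.2 s.
4. the lid lies flat and fully home in the small ring (all of step 3 and horizontal distance between lid_center and ring_small_center below 0.005 m and z of lid_center in the frame of ring_small_center between 0.016 and 0.02 m and angle between lid_center's own z axis and vertical below 0.05 rad), for 0.2 s.
At the end, for the whole second after the job is handed in: Large ring home in the opening, medium ring in it, small ring in that, lid in the small ring: each within 5 mm sideways of the axis of what it fits into, within 2 mm of full depth, tilted under 0.05 rad, released and at rest; glassware and wash bottle moved less than 20 mm (all of step 4 and linear speed of each of ring_large, ring_medium, ring_small, lid below 0.02 m/s); the robot touches nothing.
It fails at once if a ring or the lid is dropped or thrown (moves faster than 0.8 m/s with no finger on it) ((linear speed of ring_large above 0.8 m/s and contact force between ring_large and the fingers below 0.05 N) or (linear speed of ring_medium above 0.8 m/s and contact force between ring_medium and the fingers below 0.05 N) or (linear speed of ring_small above 0.8 m/s and contact force between ring_small and the fingers below 0.05 N) or (linear speed of lid above 0.8 m/s and contact force between lid and the fingers below 0.05 N)).
It fails at once if the flask is shifted more than 20 mm or tipped (distance of flask from where it was at the start of the episode above 0.02 m or angle between flask's own z axis and vertical above 0.35 rad).
It fails at once if the beaker is shifted more than 20 mm or tipped (distance of beaker from where it was at the start of the episode above 0.02 m or angle between beaker's own z axis and vertical above 0.35 rad).
It fails at once if the wash bottle is shifted more than 20 mm or tipped (distance of wash_bottle from where it was at the start of the episode above 0.02 m or angle between wash_bottle's own z axis and vertical above 0.35 rad).
It also fails if it takes over 128 s, if anything falls off the work surface, if the arm or the gripper's body presses on something with over 40 N, if the wrist force passes 120 N, or if a joint passes its speed limit or range.

### The arm

A 7-joint arm with a two-finger parallel gripper is mounted at the origin on the work surface. World frame = base frame: x ahead of the robot, y to its left, z up, the work surface at z = 0. Lengths are in m, angles in rad, forces in N, time in s.
With the tool pointing down it reaches from about 0.4 to 0.925 m from the base axis. Payload 4.1 kg.
Tool frame: the origin (TCP) lies on the centre line of the jaws, within the pads' length; the fingertips stand 22 mm ahead of it and the grasp point (between the pads) lies 3 mm ahead of it (robot.tip_extent is the distance from the TCP to the fingertips, in m); x points along the fingers, y is the direction in which the jaws open and shut, and the axes are right-handed (so a half turn about x gives the same grasp; the last joint's range is limited). The gripper opens to 85 mm and grips with 20 to 120 N. Pads are 22 mm wide; open, the fingers measure 114 mm over their backs; the gripper's body (76 mm by 85 mm) begins 54 mm behind the grasp point. The pads swing forward as they close: fully open they stand 13 mm farther back than shut.
Start: joints at [-1.396, 0.398, 0.045, 1.537, -0.019, 1.207, -0.051], TCP at [0.176, 0.626, 0.227] pointing down, gripper open.
Joint ranges: [-2.82, 2.82], [-0.49, 2.23], [-1.37, 1.46], [0, 2.46], [-1.36, 4.5], [0.23, 2], [-2.94, 2.94]. Speed limits (rad/s): [2.57, 2.57, 3.14, 3.14, 3.14, 3.14, 3.14].

### API

Orientations are given as [roll, pitch, yaw] about the fixed x, y, z axes, in that order (R = Rz(yaw) Ry(pitch) Rx(roll)).
In Python, from rig import robot, effector, planner, status, optics, ticket, spotter gives the robot as it stands. Calls block until the motion is done:
- robot.move_ptp(position, orientation): joint-space move of the TCP to a pose.
- robot.movel(position, rot=None, velocity=0.15): straight line of the TCP; rot=None keeps the orientation; velocity is the mean speed in m/s.
- robot.set_joints(angles): joint-space move.
- effector.release() and effector.grasp(grip_force=None): open the fingers fully, or close them until they stop; grip_force is the grip in N (None keeps the last).
- robot.pause(seconds).
- planner.inverse_kinematics(position, orientation): joint angles nearest the present ones, or None.
- status.get_obs(): the state.
- optics.grab_frame(name): name is "scene" or "top"; returns the picture (400x640x3 uint8, blue, green, red); there is no depth.
- optics.camera_params(name): a dict with "camera_matrix" (3x3 intrinsics, pixels), "world_from_camera" (4x4, takes a point from camera to world coordinates). Camera axes: x right, y up, looking along -z (the intrinsics and any distortion apply to the point x, -y, -z); pixel columns grow to the right and rows downward; lengths in m; the calibration is good to about 2 mm. A picture is of the moment at which its call begins. camera_params takes no time and is no camera call.
A pose or a line that the arm cannot do raises robot.Unreachable and nothing moves.
- ticket.hand_in(): hands the job in, once; it reports no verdict.
Trained networks look in the newest picture that a camera, given by its name, has taken for a name from the list of things; names that differ only in an ending like _2 or _b are one class to them, and where a whole thing is asked for, a point or a joint stands for the part that bears it (a point fixed in the world has none). Each returns a list of dicts, best first, with "score" (0 to 1); they miss things now and then, are a little off and sometimes report something else, mostly with a low value. They report only what shows in the picture. A call takes as long as a camera call. They do not tell look-alikes from the thing itself.
- spotter.recognise(thing, camera): "extent" ([centre column, centre row, width, height] in pixels, round what is visible of it).
- spotter.cut_out(thing, camera): "pixels" (400x640 bool, what is visible of it) and "extent" ([centre column, centre row, width, height] in pixels, round what is visible of it).
The state is a dict: "time_s": time; "qpos": joint angles; "joint_vel": joint speeds; "tau": joint torques, N m; "position": TCP position; "tcp_rot": TCP orientation; "ft_force": force on the tool from outside, world axes, zero at the start; "torque": the same for the moment, N m; "grip_width": finger opening in m.
Only numpy, scipy, OpenCV 4.12 (cv2) and the standard library are available. Lean on these libraries where they do the work, as an engineer would, in place of code of your own. Each camera call takes 0.05 s, during which the arm holds its last target. There are 200 camera calls.

## Working session

There is one attempt and no reset: what is moved stays moved. The work goes in short steps, each a Python script; the robot and the scene stay as the last script left them, time stands still between calls to the robot, and variables do not carry over. Pictures are saved under pics/ and viewed, about 12 in all and at most 16, crops included, and the job is handed in when it is done.

```bash
ls; mkdir -p pics; cat > h.py <<'E'
import numpy as np, cv2
from rig import robot, effector, planner, status, optics, ticket, spotter
def ray(cam,u,v):
    p=optics.camera_params(cam);K=np.array(p["camera_matrix"]);T=np.array(p["world_from_camera"])
    d=np.linalg.inv(K)@np.array([u,v,1.]);d=T[:3,:3]@np.array([d[0],-d[1],-d[2]])
    return T[:3,3],d
def atz(cam,u,v,z):
    o,d=ray(cam,u,v);return o+d*(z-o[2])/d[2]
def proj(cam,P):
    p=optics.camera_params(cam);K=np.array(p["camera_matrix"]);T=np.array(p["world_from_camera"])
    c=T[:3,:3].T@(np.asarray(P,float)-T[:3,3]);q=K@np.array([c[0],-c[1],-c[2]]);return q[:2]/q[2]
E
python3 - <<'E'
from h import *
for c in("scene","top"):
    im=optics.grab_frame(c);cv2.imwrite(f"pics/{c}0.png",im)
    p=optics.camera_params(c);print(c,{k:np.round(v,3).tolist() if not isinstance(v,str) else v for k,v in p.items()})
    for n in["ring_large_center","ring_medium_center","ring_small_center","lid_center","flask","beaker","wash_bottle"]:
        for r in spotter.recognise(n,c)[:4]:
            print(n,round(r["score"],2),np.round(r["extent"],1))
print(status.get_obs()["time_s"],status.get_obs()["tcp_rot"])
E
```

```text
pics
scene {'camera_matrix': [[402.069, 0.0, 312.56], [0.0, 402.069, 199.718], [0.0, 0.0, 1.0]], 'world_from_camera': [[-0.626, -0.672, 0.396, 0.911], [0.78, -0.54, 0.317, 0.226], [0.001, 0.507, 0.862, 0.963], [0.0, 0.0, 0.0, 1.0]]}
ring_large_center 0.67 [327.5 196.1  46.8  43.4]
ring_medium_center 0.79 [280.  160.2  36.2  27. ]
ring_medium_center 0.7 [320.8 135.1  37.2  24.8]
ring_small_center 0.8 [246.  200.8  30.4  23.2]
lid_center 0.86 [279.9 242.4  17.7  21.7]
flask 0.89 [259.  297.   33.2  46.3]
flask 0.27 [278.6 159.9  35.1  28.9]
beaker 0.93 [205.9 237.4  21.9  28.5]
wash_bottle 0.55 [199.7 115.5  34.4  69. ]
wash_bottle 0.51 [280.1 243.4  20.1  21.5]
top {'camera_matrix': [[519.72, 0.0, 318.641], [0.0, 519.72, 193.023], [0.0, 0.0, 1.0]], 'world_from_camera': [[-0.017, 0.992, -0.124, 0.317], [-1.0, -0.017, 0.001, -0.121], [-0.001, 0.124, 0.992, 1.712], [0.0, 0.0, 0.0, 1.0]]}
ring_large_center 0.6 [315.1 221.   43.3  37.6]
ring_medium_center 0.9 [361.4 273.9  31.2  30.5]
ring_medium_center 0.7 [368.5 224.2  28.3  25.8]
ring_small_center 0.87 [361.9 175.2  22.4  21.2]
lid_center 0.65 [313.1 164.7  18.9  20. ]
lid_center 0.33 [297.4 120.2  22.7  25.2]
flask 0.68 [294.9 119.6  18.9  27.2]
beaker 0.73 [354.9 127.7  13.4  16.3]
wash_bottle 0.81 [441.4 198.2  27.4  30.8]
0.8 [1.60266881 1.57069464 1.32893336]
```

View pics/scene0.png

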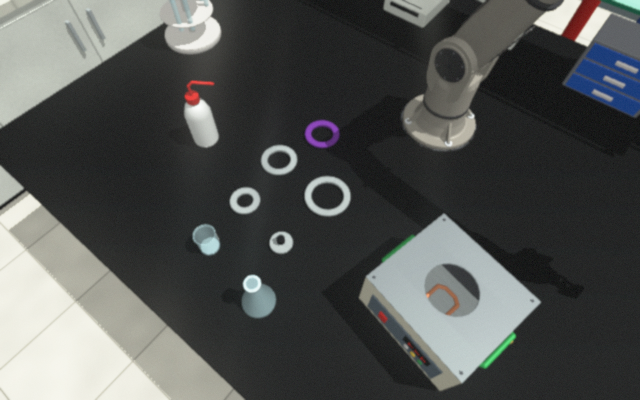

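View pics/top0.png

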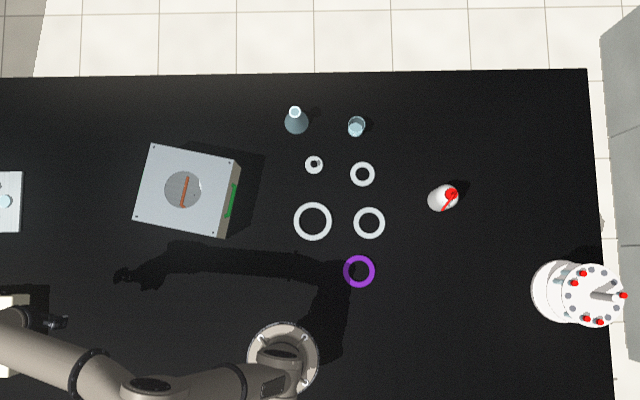

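The picture shows white rings at top px (312,221) large, (369,223) medium and (362,174) small. The lid is at (314,165) and the bath hole at (183,190). The purple look-alike at (359,271) gets ignored. Next I refine the centres by fitting the known circles to image gradients in both cameras.

```bash
cat >> h.py <<'E'
def projN(cam,P):
    p=optics.camera_params(cam);K=np.array(p["camera_matrix"]);T=np.array(p["world_from_camera"])
    c=(P-T[:3,3])@T[:3,:3];q=(c*[1,-1,-1])@K.T;return q[...,:2]/q[...,2:]
def fit(cam,im,x0,circ,R=0.02,step=0.0005):
    """circ: list of (radius,z). maximise gradient along the projected circles, around x0"""
    g=cv2.GaussianBlur(im,(0,0),0.8).astype(np.float32).max(2)
    G=np.hypot(cv2.Sobel(g,cv2.CV_32F,1,0),cv2.Sobel(g,cv2.CV_32F,0,1))
    G=np.minimum(G,np.percentile(G,99.5))
    a=np.linspace(0,2*np.pi,120,endpoint=False)
    d=np.arange(-R,R+1e-9,step);X,Y=np.meshgrid(x0[0]+d,x0[1]+d,indexing="ij");S=0
    for r,z in circ:
        P=np.stack([X[...,None]+r*np.cos(a),Y[...,None]+r*np.sin(a),np.full(X.shape+a.shape,z)],-1)
        q=projN(cam,P).astype(np.float32).reshape(-1,120,2)
        S=S+cv2.remap(G,q[...,0],q[...,1],cv2.INTER_LINEAR).mean(1).reshape(X.shape)
    w=np.maximum(S-S.max()*0.93,0);w/=w.sum()
    return np.array([(w*X).sum(),(w*Y).sum()]),S.max()/len(circ)
E
python3 - <<'E'
from h import *
ims={c:cv2.imread(f"pics/{c}0.png") for c in("top","scene")}
T={"open":((183,190),.16,[(.056,.16)]),"large":((312.5,221),.014,[(.063,.014),(.045,.014)]),"med":((369,223),.014,[(.052,.014),(.034,.014)]),
"small":((362,174.5),.014,[(.041,.014),(.023,.014)]),"lid":((314,164.5),.014,[(.03,.014)]),"purple":((359,271),.014,[(.052,.014),(.034,.014)])}
for n,(uv,z,c) in T.items():
    x0=atz("top",*uv,z)[:2]
    print(n,x0.round(4),*[(cam,fit(cam,ims[cam],x0,c)[0].round(4),round(float(fit(cam,ims[cam],x0,c)[1]),0)) for cam in ims])
for n,uv,uv2,z in(("flask",(297,125),(259,300),0.02),("beaker",(356,130),(207,245),.01),("wash",(437,201),(203,137),.02)):
    print(n,atz("top",*uv,z)[:2].round(3),atz("scene",*uv2,z)[:2].round(3))
for n,z,u in(("deckcorners",.16,[(152,143),(243,161),(224,238),(133,220)]),): print([atz("top",*q,z)[:2].round(3) for q in u], np.mean([atz("top",*q,z)[:2] for q in u],0))
print(robot.tip_extent,status.get_obs()["grip_width"])
E
```

```text
open [0.5274 0.2856] ('top', array([0.5297, 0.288 ]), 140.0) ('scene', array([0.5293, 0.2865]), 175.0)
large [ 0.4375 -0.1014] ('top', array([ 0.4383, -0.1004]), 508.0) ('scene', array([ 0.4382, -0.1   ]), 344.0)
med [ 0.4278 -0.2859] ('top', array([ 0.4296, -0.2852]), 507.0) ('scene', array([ 0.4298, -0.2846]), 332.0)
small [ 0.5886 -0.2675] ('top', array([ 0.5918, -0.2676]), 505.0) ('scene', array([ 0.592 , -0.2668]), 340.0)
lid [ 0.6249 -0.1093] ('top', array([ 0.6254, -0.1074]), 505.0) ('scene', array([ 0.6245, -0.1072]), 348.0)
purple [ 0.2732 -0.2491] ('top', array([ 0.274 , -0.2473]), 433.0) ('scene', array([ 0.2744, -0.247 ]), 287.0)
flask [ 0.759 -0.055] [ 0.773 -0.046]
beaker [ 0.741 -0.252] [ 0.749 -0.251]
wash [ 0.496 -0.51 ] [ 0.513 -0.512]
[array([0.673, 0.382]), array([0.613, 0.105]), array([0.381, 0.161]), array([0.439, 0.434])] [0.52673146 0.27056354]
0.022 0.08559783783704585
```

```bash
cat >> h.py <<'E'
OPEN=np.array([.5295,.2872]); HOME=.152
LARGE=(np.array([.4383,-.1002]),.0533); MED=(np.array([.4297,-.2849]),.0421); SMALL=(np.array([.5919,-.2672]),.0306)
LID=(np.array([.625,-.1073]),0.)
def rot(phi): return [0,np.pi/2,(phi-np.pi/2+np.pi)%(2*np.pi)-np.pi]
def at(c,th,rm,z): return [c[0]+rm*np.cos(th),c[1]+rm*np.sin(th),z]
def st():
    o=status.get_obs();return o["time_s"],np.round(o["position"],4),np.round(o["ft_force"],2),np.round(o["torque"],2),round(o["grip_width"],4)
E
python3 - <<'E'
from h import *
for n,(c,rm),ths in(("L",LARGE,(0,180,90,-90)),("M",MED,(0,180,90,-90)),("S",SMALL,(0,180,90,-90)),("lid",LID,(0,90)),("oL",(OPEN,.0533),(0,180,90,-90,45,-135)),("oS",(OPEN,.0306),(0,180))):
    for t in ths:
        t_=np.radians(t); 
        for f in(0,np.pi):
            q=[planner.inverse_kinematics(at(c,t_,rm,z),rot(t_+f)) for z in (.03 if n[0]!='o' else .18,.3)]
            print(n,t,int(f),*[None if k is None else np.round(k,2).tolist() for k in q])
E
```

```text
L 0 0 [-0.71, 0.7, 1.1, 2.09, -0.84, 0.89, 0.89] [-0.93, 0.17, 1.18, 1.8, -0.16, 1.28, 0.29]
L 0 3 [-0.78, 0.85, 1.26, 2.09, -1.0, 1.02, -2.11] [-0.99, 0.21, 1.28, 1.8, -0.21, 1.29, -2.8]
L 180 0 [0.87, 0.32, -0.81, 2.28, 0.38, 0.67, 2.92] [-1.09, -0.37, 0.97, 1.99, 0.3, 1.37, 2.93]
L 180 3 [-0.5, 0.32, 0.75, 2.31, -0.38, 0.62, 0.53] [-1.11, -0.38, 0.98, 1.99, 0.32, 1.38, -0.24]
L 90 0 [-0.56, 0.38, 0.67, 2.22, -0.38, 0.66, 1.96] [-0.95, -0.1, 0.91, 1.91, 0.08, 1.29, 1.5]
L 90 3 [-0.8, 0.51, 0.99, 2.22, -0.66, 0.74, -0.92] [-0.95, -0.1, 0.9, 1.91, 0.08, 1.29, -1.64]
L -90 0 [-0.44, 0.47, 0.83, 2.17, -0.54, 0.72, -0.81] [-1.2, -0.12, 1.37, 1.87, 0.12, 1.29, -1.43]
L -90 3 [-0.37, 0.44, 0.75, 2.17, -0.47, 0.7, 2.27] [-1.22, -0.14, 1.37, 1.87, 0.14, 1.3, 1.69]
M 0 0 [-0.18, 0.63, 0.86, 1.97, -0.65, 0.84, 1.04] [-0.38, 0.3, 1.06, 1.69, -0.27, 1.31, 0.73]
M 0 3 [-0.38, 0.93, 1.26, 1.97, -1.04, 1.1, -1.78] [-0.49, 0.4, 1.27, 1.69, -0.39, 1.34, -2.29]
M 180 0 [-0.37, 0.82, 1.26, 2.13, -0.99, 0.99, -1.68] [-0.65, 0.09, 1.28, 1.84, -0.09, 1.28, -2.49]
M 180 3 [-0.14, 0.52, 0.86, 2.13, -0.58, 
[... 2466 characters left out ...]
 1.35, 0.31]
oL 45 3 [-1.34, 0.81, 1.26, 1.6, -0.79, 1.33, -2.31] [-1.33, 0.67, 1.26, 1.44, -0.64, 1.48, -2.43]
oL -135 0 [-1.45, 0.59, 1.27, 1.85, -0.61, 1.17, -2.33] [-1.5, 0.4, 1.27, 1.69, -0.39, 1.34, -2.52]
oL -135 3 [-0.89, 0.28, 0.41, 1.84, -0.13, 1.04, 0.36] [-0.9, 0.18, 0.42, 1.68, -0.08, 1.29, 0.31]
oS 0 0 [-0.92, 0.44, 0.52, 1.65, -0.24, 1.11, -0.34] [-0.94, 0.36, 0.53, 1.5, -0.18, 1.34, -0.39]
oS 0 3 [-0.53, 0.4, -0.02, 1.64, 0.01, 1.1, 2.59] [-0.58, 0.32, 0.05, 1.49, -0.01, 1.34, 2.61]
oS 180 0 [-0.59, 0.31, -0.01, 1.77, 0.0, 1.06, 2.54] [-0.65, 0.22, 0.06, 1.62, -0.01, 1.31, 2.56]
oS 180 3 [-1.0, 0.34, 0.51, 1.79, -0.19, 1.06, -0.43] [-1.02, 0.24, 0.51, 1.63, -0.12, 1.3, -0.48]
```

```bash
cat >> h.py <<'E'
O=rot(0)
def go(p,v=.15):
    try: robot.movel(p,O,v)
    except robot.Unreachable: print("movel unreachable, ptp",p); robot.move_ptp(p,O)
def pick(c,th,rm,z,zup=.28,force=100):
    p=at(c,th,rm,zup)
    go(p,.25); p[2]=z+.03; go(p,.2); p[2]=z; go(p,.05)
    effector.grasp(force); print("gripped",st()); p[2]=z+.02; go(p,.04); p[2]=zup; go(p,.2); print("lifted",st())
def lower(th,rm,z,zup=.28,depth=.0035,lim=6):
    """z: TCP height when home"""
    p=at(OPEN,th,rm,zup); go(p,.2); p[2]=z+.018; go(p,.12); robot.pause(.2)
    f0=status.get_obs()["ft_force"]; print("pre",st())
    for k in np.arange(z+.012,z-depth,-.001):
        p[2]=k; go(p,.03); f=status.get_obs()["ft_force"]-f0
        if f[2]>lim: break
    print("down",round(k-z,4),f.round(1),st())
def letgo(th,rm,zup=.28):
    effector.release(); print("open",st()); o=status.get_obs()["position"]; go([o[0],o[1],o[2]+.03],.08); go([o[0],o[1],zup],.25)
E
python3 - <<'E'
from h import *
o=status.get_obs()["position"]; robot.move_ptp([.35,.55,.3],O); print(st())
pick(LARGE[0],0,LARGE[1],.030)
cv2.imwrite("pics/s1.png",cv2.resize(optics.grab_frame("scene")[60:260,200:440],None,fx=3,fy=3))
E
```

```text
(1.675, array([0.3483, 0.5508, 0.2994]), array([-0.17,  0.8 ,  0.68]), array([-0.03,  0.05,  0.01]), 0.0853)
gripped (7.2583, array([ 0.4916, -0.1002,  0.03  ]), array([ 0.35, -0.13,  0.33]), array([-0.04, -0.01, -0.01]), -0.0001)
lifted (9.2083, array([ 0.4908, -0.1   ,  0.2789]), array([ 0.3 , -0.03, -0.  ]), array([-0.02,  0.09,  0.  ]), 0.0002)
```

View pics/s1.png

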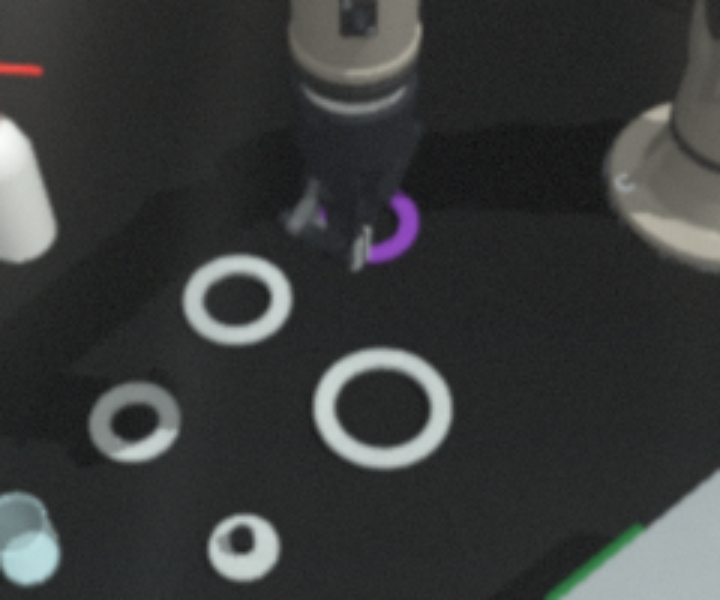

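```bash
python3 - <<'E'
from h import *
o=status.get_obs();print(o["tcp_rot"],o["grip_width"],np.round(o["qpos"],2),robot.tip_extent)
from scipy.spatial.transform import Rotation as R
print(R.from_euler("xyz",o["tcp_rot"]).as_matrix().round(3))
ims={c:optics.grab_frame(c) for c in("scene","top")}
for c in ims: print(c,fit(c,ims[c],LARGE[0],[(.063,.014),(.045,.014)]),proj(c,o["position"]),proj(c,o["position"]-[0,0,.022]))
a,b=[cv2.resize(i,None,fx=4,fy=4,interpolation=cv2.INTER_CUBIC) for i in(ims["scene"][70:170,280:380],ims["top"][150:250,270:370])]
cv2.imwrite("pics/s2.png",np.hstack([a,b]))
E
```

```text
[-1.4698822   1.56839002 -3.04082284] -6.487207231302368e-05 [-0.68  0.13  0.88  1.83 -0.1   1.24  0.23] 0.022
[[-0.002  1.    -0.   ]
 [-0.    -0.    -1.   ]
 [-1.    -0.002  0.   ]]
scene (array([ 0.43823907, -0.10001624]), np.float32(339.1758)) [316.14507698 147.4498747 ] [316.05452174 153.68633836]
top (array([ 0.43838775, -0.10054208]), np.float32(225.69978)) [310.54299596 195.13480838] [310.66978927 196.07002787]
```

View pics/s2.png

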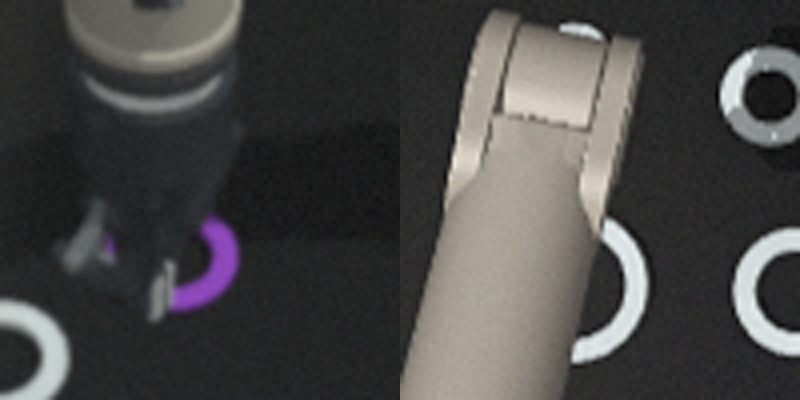

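```bash
python3 - <<'E'
from h import *
go([.62,.05,.42],.3)
out=[]
for k in(0,1):
    if k: effector.release()
    im=optics.grab_frame("scene"); o=status.get_obs(); P=o["position"]; print(st())
    im=cv2.resize(im,None,fx=4,fy=4,interpolation=cv2.INTER_CUBIC)
    for d,c in(([0,0,0],(0,0,255)),([0,0,-.022],(0,255,0)),([.04,0,0],(255,0,0)),([0,.04,0],(255,255,0))):
        u=proj("scene",P+d); cv2.circle(im,tuple(int(t) for t in u*4+1.5),4,c,-1)
    u=(proj("scene",P)*4).astype(int); out.append(im[u[1]-320:u[1]+180,u[0]-200:u[0]+200])
cv2.imwrite("pics/s3.png",np.hstack(out))
E
```

```text
(10.3667, array([0.619 , 0.0484, 0.4193]), array([-0.54, -0.58, -0.81]), array([-0.02, -0.  , -0.01]), -0.0001)
(11.2, array([0.62, 0.05, 0.42]), array([-0.26,  0.11,  0.17]), array([ 0.03, -0.05, -0.03]), 0.0857)
```

View pics/s3.png

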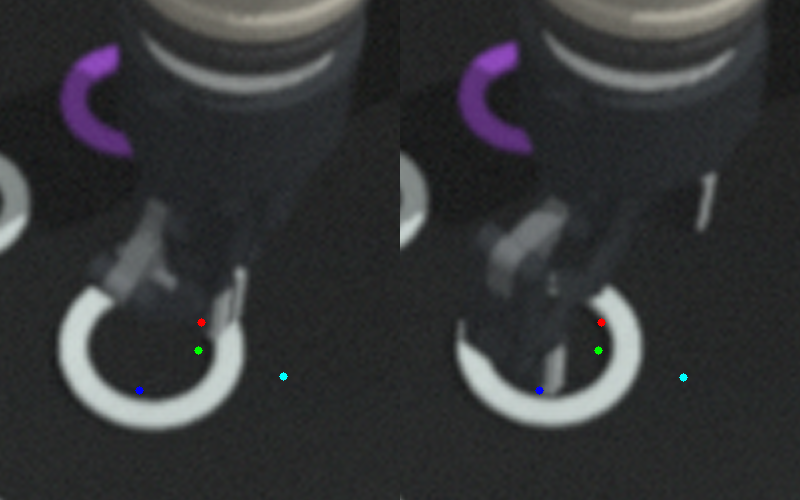

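The jaw axis is right (x). In both pictures, though, the tips sit about at TCP level instead of 22 mm ahead, so I'll touch the bench gently with closed fingers to measure the real extent.

```bash
python3 - <<'E'
from h import *
effector.grasp(40); go([.56,0,.06],.3); go([.56,0,.030],.06); robot.pause(.2)
f0=status.get_obs()["ft_force"]
for z in np.arange(.028,-.006,-.0015):
    go([.56,0,z],.03); f=status.get_obs()["ft_force"]-f0
    if f[2]>3: break
print(z,f.round(1),st())
go([.56,0,.05],.15); effector.release()
E
```

```text
-0.005000000000000029 [-3.1 -0.4  8.3] (19.9417, array([ 0.5602, -0.    , -0.004 ]), array([-2.84,  0.31,  9.01]), array([0.03, 0.62, 0.02]), -0.0)
```

```bash
python3 - <<'E'
from h import *
pick(LARGE[0],0,LARGE[1],.004,zup=.25)
ims=[optics.grab_frame(c) for c in("scene","top")]
u=(proj("scene",[.44,-.1,.25])).astype(int)
cv2.imwrite("pics/s4.png",cv2.resize(ims[0][u[1]-60:u[1]+60,u[0]-80:u[0]+80],None,fx=4,fy=4,interpolation=cv2.INTER_CUBIC))
E
```

```text
gripped (24.9583, array([ 0.4924, -0.1001,  0.0044]), array([0.4 , 0.53, 2.52]), array([ 0.14, -0.17,  0.04]), 0.0136)
lifted (26.8917, array([ 0.4907, -0.1   ,  0.2489]), array([-0.72, -0.65, -1.69]), array([ 0.02, -0.08,  0.01]), 0.0137)
```

View pics/s4.png

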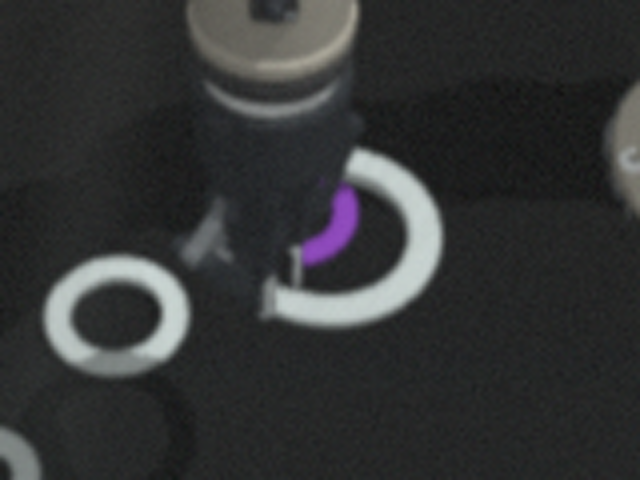

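```bash
cat >> h.py <<'E'
from scipy.optimize import differential_evolution
from scipy.spatial.transform import Rotation as Rn
def fit3(p0,radii,cams=("scene","top"),span=(.008,.008,.010,.2,.2)):
    """pose (rim-top centre xyz, tilt about x,y) of a ring by gradient score, both cameras"""
    a=np.linspace(0,2*np.pi,180,endpoint=False);Gs={}
    for c in cams:
        g=cv2.GaussianBlur(optics.grab_frame(c),(0,0),1.).astype(np.float32).max(2)
        G=np.hypot(cv2.Sobel(g,cv2.CV_32F,1,0),cv2.Sobel(g,cv2.CV_32F,0,1));Gs[c]=np.minimum(G,250)
    def cost(v):
        M=Rn.from_rotvec([v[3],v[4],0]).as_matrix();s=0
        for c,G in Gs.items():
            for r in radii:
                q=projN(c,np.array(p0)+v[:3]+np.stack([r*np.cos(a),r*np.sin(a),0*a],-1)@M.T).astype(np.float32)
                s-=cv2.remap(G,q[None,:,0],q[None,:,1],cv2.INTER_LINEAR).mean()
        return s
    r=differential_evolution(cost,[(-s,s) for s in span],seed=1,popsize=20,maxiter=150,tol=1e-6)
    return np.array(p0)+r.x[:3],r.x[3:],-r.fun
E
python3 - <<'E'
from h import *
print(st())
P=status.get_obs()["position"]
print(fit3([P[0]-.0533,P[1],P[2]+.010],(.063,.045)), fit3([P[0]-.0533,P[1],P[2]+.010],(.063,.045),("scene",)))
E
```

```text
(26.9917, array([ 0.4908, -0.1001,  0.2488]), array([ 0.  ,  0.05, -1.22]), array([ 0.  , -0.02, -0.05]), 0.0137)Traceback (most recent call last):
  File "<stdin>", line 4, in <module>
  File "h.py", line 68, in fit3
    r=differential_evolution(cost,[(-s,s) for s in span],seed=1,popsize=20,maxiter=150,tol=1e-6)
    return fun(*args, **kwargs)
    ret = solver.solve()
    next(self)
    ~~~~^^^^^^
    energy = self.func(parameters)
    return self.f(x, *self.args)
           ~~~~~~^^^^^^^^^^^^^^^
  File "h.py", line 65, in cost
    q=projN(c,np.array(p0)+v[:3]+np.stack([r*np.cos(a),r*np.sin(a),0*a],-1)@M.T).astype(np.float32)
      ~~~~~^^^^^^^^^^^^^^^^^^^^^^^^^^^^^^^^^^^^^^^^^^^^^^^^^^^^^^^^^^^^^^^^^^^^^
  File "h.py", line 13, in projN
    p=optics.camera_params(cam);K=np.array(p["camera_matrix"]);T=np.array(p["world_from_camera"])
ValueError: time passes only in moves, steps and waits
```

```bash
python3 - <<'E'
from h import *
lower(0,.0545,.156,zup=.25,depth=.002)
cv2.imwrite("pics/s5.png",cv2.resize(optics.grab_frame("scene")[200:360,350:550],None,fx=4,fy=3.75,interpolation=cv2.INTER_CUBIC))
P=status.get_obs()["position"]
print(fit3([P[0]-.0545,P[1],.166],(.063,.045)))
E
```

```text
pre (30.3667, array([0.5846, 0.2874, 0.175 ]), array([ 0.26, -0.28, -1.89]), array([-0.08, -0.04, -0.08]), 0.0139)
down -0.001 [-3.7 -1.  11.1] (33.9667, array([0.5841, 0.2872, 0.1566]), array([-3.48, -1.25,  9.16]), array([-0.22,  0.78, -0.02]), 0.0138)
(array([0.52965937, 0.28881564, 0.16500592]), array([-0.10490828, -0.05164679]), np.float64(390.9000244140625))
```

View pics/s5.png

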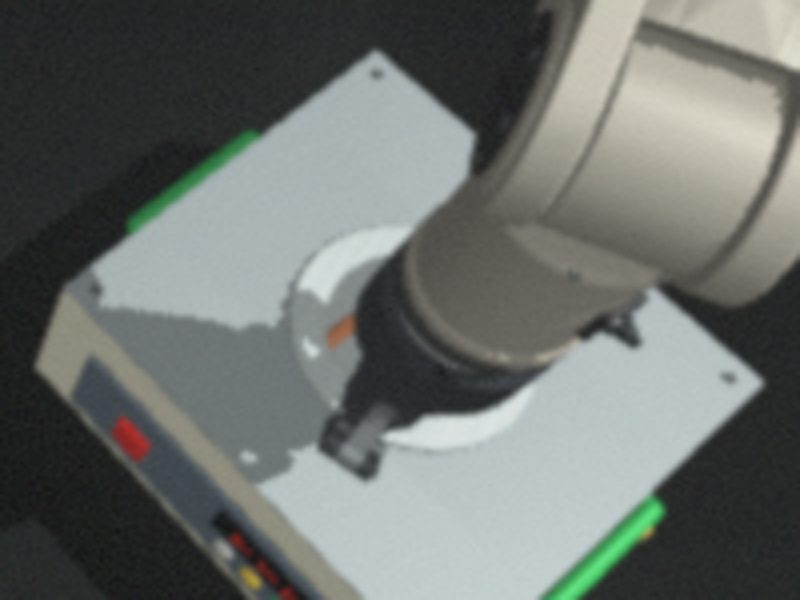

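The ring lies round the opening and contact came at home height, so I release it and check. The medium ring comes next.

```bash
python3 - <<'E'
from h import *
letgo(0,0,zup=.25)
p=at(MED[0],0,MED[1],.25); go(p,.3)
im=[optics.grab_frame(c) for c in("scene","top")]
for c,i in zip(("scene","top"),im):
    for z in(.160,.166,.172): print(c,z,fit(c,i,OPEN,[(.063,z),(.045,z)]))
print(fit3([*OPEN,.166],(.063,.045)),st()[0])
cv2.imwrite("pics/s6.png",np.hstack([cv2.resize(im[0][230:350,390:510],(400,400)),cv2.resize(im[1][140:240,135:235],(400,400))]))
E
```

```text
open (34.8083, array([0.584 , 0.2872, 0.1549]), array([-1.48,  0.43,  0.4 ]), array([-0.04, -0.03, -0.01]), 0.0853)
scene 0.16 (array([0.5262438 , 0.28886305]), np.float32(168.52917))
scene 0.166 (array([0.52906381, 0.28846941]), np.float32(164.10918))
scene 0.172 (array([0.53193253, 0.28806248]), np.float32(157.22218))
top 0.16 (array([0.53116198, 0.29099829]), np.float32(169.43991))
top 0.166 (array([0.53033232, 0.28948311]), np.float32(168.54044))
top 0.172 (array([0.52948381, 0.28796335]), np.float32(166.91844))
(array([0.52991047, 0.2886104 , 0.16813521]), array([-0.03576315, -0.03409352]), np.float64(586.2402954101562)) 38.0333
```

View pics/s6.png

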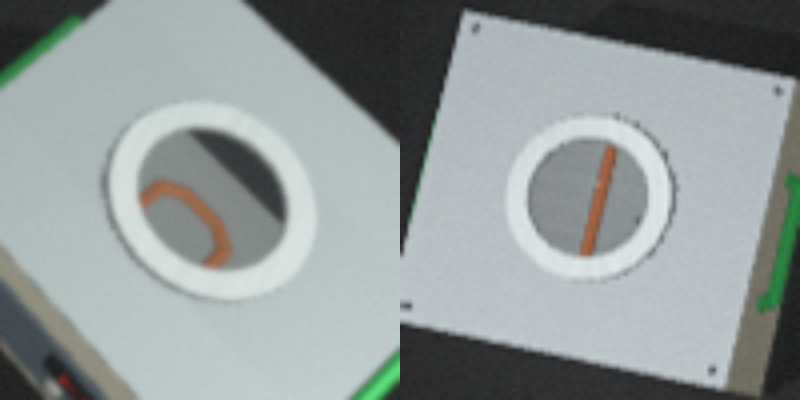

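Large ring is home: both cameras agree at z 0.166, centre (0.5297, 0.289). Next is the medium ring.

```bash
sed -i 's/^OPEN=.*; HOME.*/OPEN=np.array([.5297,.2885])/' h.py
python3 - <<'E'
from h import *
pick(MED[0],0,.0427,.004,zup=.25)
P=status.get_obs()["position"]
r=fit3([P[0]-.0427,P[1],P[2]+.008],(.052,.034)); print(r, r[0]-P)
lower(0,.0430,.162,zup=.25,depth=.002)
print(st())
E
```

```text
gripped (40.9333, array([ 0.4729, -0.2843,  0.0043]), array([1.77, 2.38, 3.7 ]), array([ 0.51, -0.04,  0.  ]), 0.0141)
lifted (42.8667, array([ 0.4717, -0.2843,  0.2488]), array([-0.71,  0.74, -1.57]), array([ 0.06, -0.06,  0.01]), 0.0141)
(array([ 0.42651745, -0.28423567,  0.25278504]), array([0.07451697, 0.0124317 ]), np.float64(440.381591796875)) [-0.04518972  0.00010928  0.00394735]
pre (46.9583, array([0.5733, 0.2887, 0.1811]), array([-0.44, -0.08, -1.13]), array([ 0.03, -0.02,  0.  ]), 0.0142)
down -0.001 [-1.1 -0.1  6.8] (50.5583, array([0.573 , 0.2886, 0.1622]), array([-1.53, -0.19,  5.63]), array([-0.18,  0.46, -0.03]), 0.0139)
(50.5583, array([0.573 , 0.2886, 0.1622]), array([-1.53, -0.19,  5.63]), array([-0.18,  0.46, -0.03]), 0.0139)
```

```bash
python3 - <<'E'
from h import *
letgo(0,0,zup=.25)
go(at(SMALL[0],np.pi,.033,.25),.3)
im=[optics.grab_frame(c) for c in("scene","top")]
for c,i in zip(("scene","top"),im):
    print(c,fit(c,i,OPEN,[(.063,.166)],R=.012),fit(c,i,OPEN,[(.052,.172),(.034,.172)],R=.012),fit(c,i,SMALL[0],[(.041,.014),(.023,.014)]),fit(c,i,LID[0],[(.03,.014)]))
print(fit3([*OPEN,.172],(.052,.034)),st()[0])
cv2.imwrite("pics/s7.png",np.hstack([cv2.resize(im[0][230:350,390:510],(400,400)),cv2.resize(im[1][140:240,135:235],(400,400))]))
E
```

```text
open (51.25, array([0.5727, 0.2885, 0.161 ]), array([-0.52, -0.44,  0.6 ]), array([-0.01, -0.02, -0.02]), 0.0854)
scene (array([0.52797603, 0.28863554]), np.float32(97.90958)) (array([0.52924278, 0.2899363 ]), np.float32(138.98524)) (array([ 0.59200727, -0.26679476]), np.float32(327.00543)) (array([ 0.62448733, -0.10722513]), np.float32(331.4179))
top (array([0.53051078, 0.28999312]), np.float32(108.102455)) (array([0.53038953, 0.29071472]), np.float32(137.5204)) (array([ 0.57935308, -0.28277695]), np.float32(38.318424)) (array([ 0.62535206, -0.10736164]), np.float32(492.16205))
(array([0.53005398, 0.29017436, 0.17423994]), array([-0.0372656, -0.0470696]), np.float64(484.2467041015625)) 54.3583
```

View pics/s7.png

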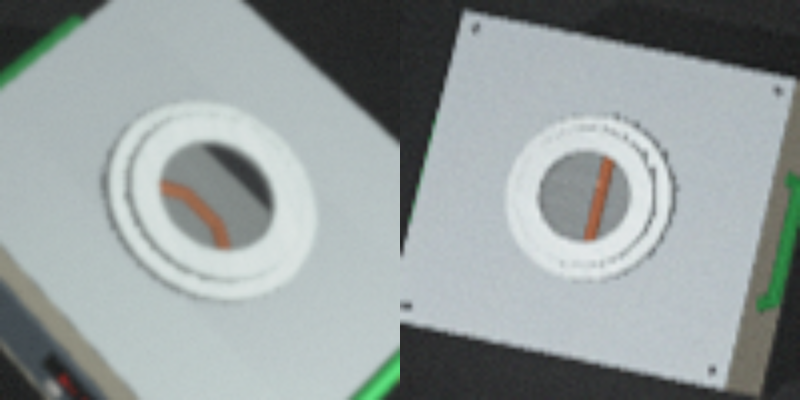

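The medium ring sits concentric and home at about (0.530, 0.290). Small ring next, gripped on its near side to stay clear of the beaker.

```bash
sed -i 's/^OPEN=.*/OPEN=np.array([.5300,.2898])/' h.py
python3 - <<'E'
from h import *
pick(SMALL[0],np.pi,.033,.004,zup=.25)
P=status.get_obs()["position"]
r=fit3([P[0]+.0315,P[1],P[2]+.006],(.041,.023)); print(r, r[0]-P)
cv2.imwrite("pics/s8.png",optics.grab_frame("scene"))
E
```

```text
gripped (57.2583, array([ 0.5599, -0.267 ,  0.0045]), array([1.2 , 0.78, 3.  ]), array([ 0.25, -0.27, -0.  ]), 0.0147)
lifted (59.1917, array([ 0.5582, -0.2667,  0.2487]), array([-1.04, -0.19, -1.33]), array([0.01, 0.05, 0.01]), 0.0143)
(array([ 0.58546934, -0.27045704,  0.24571839]), array([ 0.09288978, -0.071971  ]), np.float64(465.9609680175781)) [ 0.0272667  -0.00378398 -0.00294835]
```

```bash
python3 - <<'E'
from h import *
lower(np.pi,.0312,.168,zup=.25,depth=.002)
letgo(0,0,zup=.25)
go([*LID[0],.25],.3)
im=[optics.grab_frame(c) for c in("scene","top")]
for c,i in zip(("scene","top"),im):
    print(c,fit(c,i,OPEN,[(.052,.172)],R=.008),fit(c,i,OPEN,[(.041,.178),(.023,.178)],R=.012))
print(fit3([*OPEN,.178],(.041,.023)),st()[0])
cv2.imwrite("pics/s8.png",np.hstack([cv2.resize(im[0][230:350,390:510],(400,400)),cv2.resize(im[1][140:240,135:235],(400,400))]))
E
```

```text
pre (63.175, array([0.4994, 0.2901, 0.187 ]), array([ 0.23, -0.85, -1.36]), array([-0.  ,  0.05,  0.01]), 0.0146)
down -0.001 [-2.   0.1  7.3] (66.775, array([0.499 , 0.2899, 0.1678]), array([-1.81, -0.71,  5.97]), array([-0.09,  0.36, -0.02]), 0.015)
open (67.4583, array([0.4988, 0.2898, 0.1669]), array([ 0.  ,  0.13, -0.59]), array([-0.06, -0.01, -0.01]), 0.0853)
scene (array([0.52742891, 0.29670632]), np.float32(63.79017)) (array([0.52903567, 0.29104672]), np.float32(131.29683))
top (array([0.53078103, 0.29356798]), np.float32(72.46175)) (array([0.52976373, 0.29139698]), np.float32(142.75197))
(array([0.52914998, 0.29104316, 0.17877746]), array([ 0.02418444, -0.10612104]), np.float64(480.43817138671875)) 70.0833
```

View pics/s8.png

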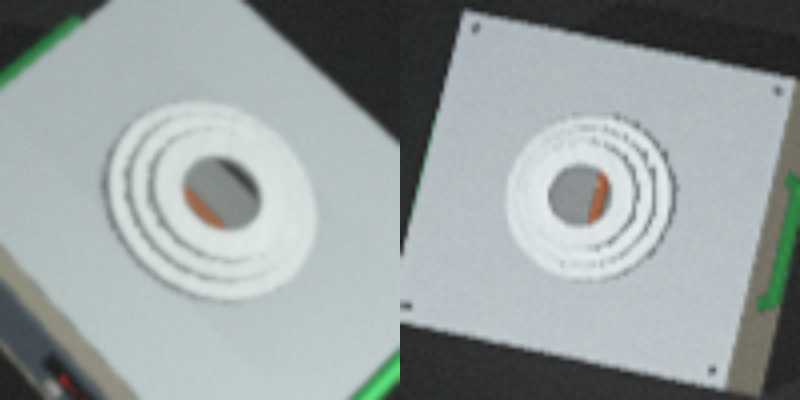

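Small ring is home too, with both cameras agreeing at z 0.178. Now the lid by its knob.

```bash
sed -i 's/^OPEN=.*/OPEN=np.array([.5296,.2908])/' h.py
python3 - <<'E'
from h import *
pick(LID[0],0,0,.0135,zup=.27,force=80)
P=status.get_obs()["position"]
lower(0,0,.1835,zup=.27,depth=.003,lim=5)
cv2.imwrite("pics/s9.png",np.hstack([cv2.resize(i,(400,400)) for i in (optics.grab_frame("scene")[230:350,390:510],optics.grab_frame("top")[140:240,135:235])]))
E
```

```text
gripped (72.9917, array([ 0.6253, -0.1074,  0.0139]), array([-0.28, -0.22,  3.31]), array([-0.01,  0.08, -0.03]), 0.0196)
lifted (74.975, array([ 0.6242, -0.107 ,  0.2687]), array([-0.61,  0.3 , -0.94]), array([-0.01, -0.  ,  0.  ]), 0.0192)
pre (78.0917, array([0.5302, 0.2911, 0.2025]), array([-0.4 ,  0.4 , -0.35]), array([-0.05,  0.02,  0.03]), 0.019)
down -0.002 [-1.6 -1.1  8.3] (81.9417, array([0.5298, 0.2909, 0.1827]), array([-1.98, -0.71,  7.92]), array([-0.18,  0.64,  0.05]), 0.0193)
```

View pics/s9.png

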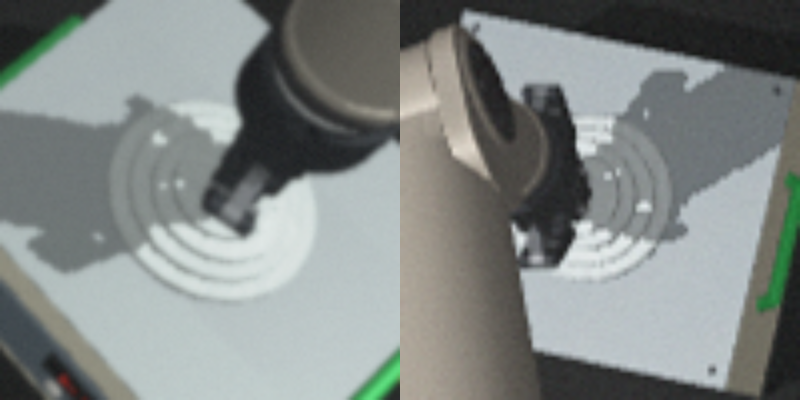

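Contact came at the lid's home height (commanded TCP 2 mm below nominal, read 0.8 mm below, 8 N) and the lid is concentric in the rings. I release, retreat and check everything.

```bash
python3 - <<'E'
from h import *
letgo(0,0,zup=.30); go([.5,.0,.30],.25); robot.pause(.3)
im=[optics.grab_frame(c) for c in("scene","top")]
for c,i in zip(("scene","top"),im):
    print(c,"lid",fit(c,i,OPEN,[(.03,.184)],R=.008),"small",fit(c,i,OPEN,[(.041,.178)],R=.008),"knob",fit(c,i,OPEN,[(.011,.208)],R=.008))
for t in("flask","beaker","wash_bottle"):
    r=spotter.recognise(t,"scene")[:1]; print(t,[np.round(k["extent"],1) for k in r])
print(st())
cv2.imwrite("pics/s10.png",np.hstack([cv2.resize(im[0][230:350,390:510],(400,400)),cv2.resize(im[1][140:240,135:235],(400,400))]))
E
```

```text
open (82.7, array([0.5296, 0.2908, 0.1814]), array([ 0.25,  0.07, -0.21]), array([-0.07, -0.01,  0.03]), 0.0854)
scene lid (array([0.53728333, 0.29169122]), np.float32(102.62833)) small (array([0.53283736, 0.28747687]), np.float32(62.04686)) knob (array([0.5324926 , 0.28944683]), np.float32(278.78772))
top lid (array([0.52220689, 0.28296349]), np.float32(99.028946)) small (array([0.52964364, 0.28619744]), np.float32(67.91529)) knob (array([0.52819348, 0.28783558]), np.float32(395.27475))
flask [array([259.7, 298.1,  35.8,  44.1])]
beaker [array([206.4, 238.2,  25.4,  31.2])]
wash_bottle [array([200.2, 112.9,  32.4,  70.3])]
(85.6, array([5.e-01, 1.e-04, 3.e-01]), array([-0.87,  0.95, -0.12]), array([-0.02, -0.06, -0.06]), 0.0855)
```

View pics/s10.png

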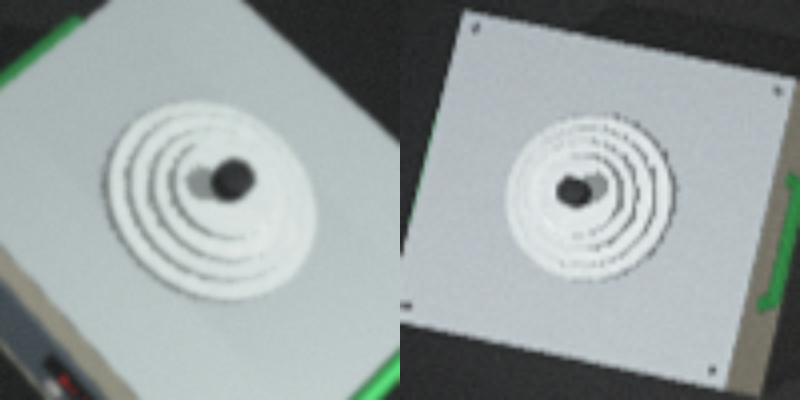

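```bash
python3 - <<'E'
from h import *
ticket.hand_in(); print(st()[0])
E
```

```text
the job is handed in; nothing more can be done
the job is handed in; nothing more can be done
```

The bath's opening is closed. The large, medium and small rings and then the lid were each lowered until they made contact, released, and left in place. I handed the job in at about 86 s of the 128 s allowed; no verdict was reported.

**Seating checks**
- **Rings:** After each placing, both cameras agreed on the ring centre to about 1 mm at its home height. The centres are about (0.530, 0.289–0.291).
- **Lid:** The knob position fits a seated lid from both views, taking the knob's mid-height at about 0.20 m. The last picture shows the whole stack concentric.
- **Contact heights:** The wrist force rose at the expected home height for all four pieces.
- **Glassware and bottle:** The flask and beaker are within about 1 px of their starting image positions. The wash bottle's box shifted by about 2.6 px in height, and I took that as detector noise.
- **Arm:** It stands clear at (0.50, 0, 0.30).

**What failed or disagreed**
- **First grasp:** The first try at the large ring closed on air above it. A touch on the bench showed the closed fingertips about 4 mm behind the TCP, not 22 mm ahead as stated, so I corrected the grip heights.
- **Tilt estimates:** My camera tilt fits read 0.03–0.1 rad for the placed rings. I judged them too unreliable to use, so flatness rests on the pictures and contact heights.
- **Last edge fits:** The final white-on-white edge fits of the lid disc and small ring were not usable. They disagreed between cameras, the lid disc by about 15 mm.
- **Grip width:** It read 14–15 mm on the rings instead of the expected 19–21 mm, but the grips held.

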